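Pour the valve balls through the funnel into the parts jar

ROBOT

A 7-joint arm with a two-finger parallel gripper is mounted at the origin on the work surface. World frame = base frame: x ahead of the robot, y to its left, z up, the work surface at z = 0. Lengths are in mm, angles in rad, forces in N, time in s.
With the tool pointing down it reaches from about 425 to 925 mm from the base axis. Payload 6.8 kg.
Tool frame: the origin (TCP) lies on the centre line of the jaws, within the pads' length; the fingertips stand 25 mm ahead of it and the grasp point (between the pads) lies 6 mm ahead of it; z points along the fingers, y is the line along which they close (so a half turn about z gives the same grasp; the last joint's range is limited). The gripper opens to 85 mm and grips with 20 to 120 N. Pads are 22 mm wide; open, the fingers measure 114 mm over their backs; the gripper's body (76 mm by 85 mm) begins 54 mm behind the grasp point. The pads swing forward as they close: fully open they stand 13 mm farther back than shut.
Start: joints at [-1.372, 0.477, 0.022, 1.555, -0.011, 1.109, -0.083], TCP at [203.853, 643.499, 256.308] pointing down, gripper open.
Joint ranges: [-2.96, 2.96], [-0.34, 2.1], [-1.41, 1.46], [0.24, 2.44], [-1.37, 4.51], [0.17, 1.92], [-2.96, 2.96]. Speed limits (rad/s): [2.39, 2.39, 3.14, 3.14, 3.14, 3.14, 3.14].

INTERFACE

Orientations are given as a rotation vector (axis times angle).
In Python, from plant import telemetry, cams, r gives the robot as it stands.
- The arm moves only by the tool carry_out, never from a script. Its argument "motion" is one flat list of numbers, 7 for each row, row after row: the shift along the world's x, y, z as a fraction of full scale, then the turn, a rotation vector about the world's x, y, z as a fraction of full scale, then the closure, from 0 (fully open) to 1 (shut). A call has 1 to 5 rows; each row shifts and turns the commanded pose from where the row before left it; what a row does not reach is not made up. Full scale, the value 1, is 0.025 m for a shift and 5 degrees for a turn. A row lasts 1/10 s, in which the tool goes at most 50 mm and 8.59 degrees, less where a joint would pass 70% of its speed; a pose out of reach is approached as far as the arm can. A call with a number of a shift or a turn outside -1 to 1 is refused whole. A call with a gripper value outside its range is refused whole. The fingers move at their own pace and stop on an object; the grip force is fixed at half the most. Time passes only in rows, so rows that do not move let the fingers close. It gives the time, the measured TCP pose, the force, the opening and the grip force at its end, in the units of the state.
- telemetry.get_obs(): the state, without advancing time (a new reading comes with each control period).
- cams.read_camera(name): name is "scene" or "top"; returns a dict with "pixels" (384x512x3 uint8, blue, green, red), "camera_matrix" (3x3 intrinsics, pixels), "xyz" and "attitude" of the camera in the world. Camera axes: x right, y down, z forward; pixel columns grow to the right and rows downward; lengths in mm; the calibration is good to about 2 mm. A picture is of the moment at which its call begins. There is no depth.
- r.sign_off(): hands the job in; it is judged then, once.
The state is a dict: "time_s": time; "qpos": joint angles; "dq": joint speeds; "effort": joint torques, N m; "position": TCP position; "tool_rot": TCP orientation; "contact_force": force on the tool from outside, world axes, zero at the start; "moment": the same for the moment, N m; "width": opening from 0.0 (shut) to 1.0 (fully open); "gripper_force": force on a finger pad.
Only numpy, scipy, OpenCV 4.12 (cv2) and the standard library are available. Lean on these libraries where they do the work, as an engineer would, in place of code of your own. Each camera call takes 0.05 s, during which the arm holds its last target. There are 200 camera calls.

TASK

Two steel valve balls lie in one of the two sheet-metal scoops; the other scoop holds brass nuts. Lift the scoop with the balls by its wooden grip, tip it over the funnel so that both balls drop through into the jar, then set the empty scoop down upright on the bench.

Things in the scene. Friction and masses are not known exactly. Their poses are not given: they have to be found in the camera images.
- jar: Fixed clear jar, 66 mm wide (58 inside), inner floor 25 mm above the bench, in a dark steel block 130 x 120 x 20 mm. In its top sits a round white funnel: rim 140 mm across, 172 mm above the bench, walls falling at 55 degrees to a 48 mm wide neck. Origin: on the axis of jar and funnel, at bench height; z up.
- scoop_grip (a point): Scoop with the balls: loose dark metal tray 120 x 70 mm, 250 g, walls 40 mm high, in front a floor ramp (22 degrees) up to an open spout. Its twin holds nuts. Point: centre of the wooden bar bridging it, 75 mm above its underside; bar 14 mm thick (x), 64 long (y), 22 tall, free below. Axes: -x to the spout, z up. Spout lip 66 mm along -x and 54 mm below the point, back wall 55 mm along +x.
- ball1_center (a point): Centre of a loose polished steel ball, 22 mm diameter, 43 g, lying in the scoop. It rolls freely; it leaves the scoop only when the spout is tipped down by more than 22 degrees, and surely at 45 to 50.
- ball2_center (a point): Centre of the second, identical steel ball in the same scoop.

How it is judged:
By the outcome, as a careful person would: the job done as asked, in the order asked, and still so for the second after the job is handed in, with the robot touching nothing.
It also fails if it takes over 64 s, if anything falls off the work surface, if the arm or the gripper's body presses on something with over 40 N, if the wrist force passes 120 N, or if a joint passes its speed limit or range.

## Working session

There is one attempt and no reset: what is moved stays moved. The work goes in short steps, Python scripts to look and compute and a tool call to move; the robot and the scene stay as the last step left them, time stands still between calls to the robot, and variables do not carry over. Pictures are saved under pics/ and viewed, at most 10 in all, crops included, and the job is handed in when it is done.

Besides the shell and the picture viewer there is one more tool, called after ">>>" by a JSON object that holds its "method" and its "body", one argument or row to a line. carry_out: Moves the arm, as the interface text tells. Shift numbers are shares of 0.025 m and turn numbers shares of 5 degrees, none past 1 either way. Its arguments: {"type":"object","properties":{"motion":{"type":"array"}},"required":["motion"]}

```bash
mkdir -p pics; ls
python3 - <<'E'
from plant import telemetry, cams, r
import cv2
for n in("scene","top"):
    c=cams.read_camera(n);cv2.imwrite(f"pics/{n}0.png",c["pixels"]);print(n,c["camera_matrix"],c["xyz"],c["attitude"])
o=telemetry.get_obs();print(o)
E
```

```text
pics
scene [[414.63917151   0.         254.88295209]
 [  0.         414.63917151 192.71288508]
 [  0.           0.           1.        ]] [1282.4628093   150.47613819  791.08526413] [-1.60089722 -1.90038883  0.81634429]
top [[490.96076658   0.         256.14706985]
 [  0.         490.96076658 184.10847041]
 [  0.           0.           1.        ]] [ 315.83832123   42.79127204 1030.72618399] [-2.02304271  2.17843209 -0.24624808]
{'time_s': 0.1, 'qpos': array([-1.3720784 ,  0.47772904,  0.02231829,  1.55635629, -0.01152759,
        1.10925432, -0.08309145]), 'dq': array([-0.00195312, -0.0005885 ,  0.00161766, -0.00433247,  0.00029055,
        0.00042615,  0.00068111]), 'effort': array([ 4.56052978e-03, -5.97767580e+01,  1.61370154e+00, -2.81952757e+01,
        1.28684312e-02,  5.12141050e-03, -1.04837952e-06]), 'position': array([203.70753882, 643.0203301 , 255.41304964]), 'tool_rot': array([-4.79975972e-01, -3.10454134e+00,  2.53094658e-03]), 'contact_force': array([ 0.44471253, -0.58197027,  0.68103366]), 'moment': array([ 0.0512984 ,  0.0490286 , -0.01934093]), 'gripper_force': 0.0, 'width': 1.001389921860661}
```

View pics/scene0.png

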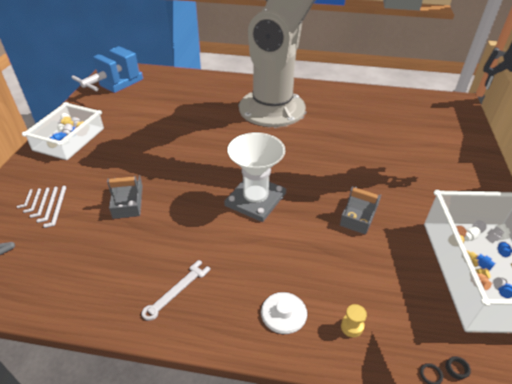

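View pics/top0.png

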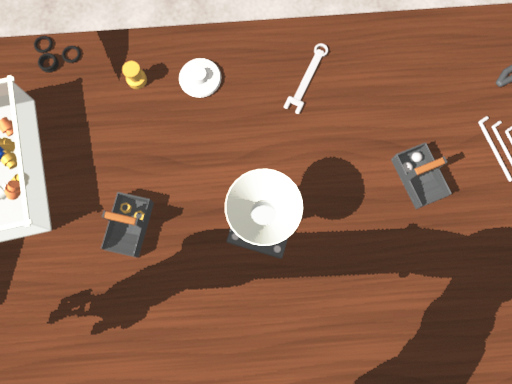

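Scene view: jar and funnel at (257,165), nut scoop on the right (360,210), another scoop on the left (125,197). Top view: funnel rim centre (264,207), and the scoop with grey balls at (422,175); the brass nuts are in the scoop at (128,223). I'll zoom in on the ball scoop.

```bash
cat > h.py <<'E'
import numpy as np,cv2
from scipy.spatial.transform import Rotation as R
from plant import telemetry,cams,r
def ray(c,u,v):
    d=R.from_rotvec(c["attitude"]).as_matrix()@np.linalg.inv(c["camera_matrix"])@[u,v,1];return np.array(c["xyz"]),d
def at(c,u,v,z):
    o,d=ray(c,u,v);return (o+d*(z-o[2])/d[2]).round(1)
def proj(c,P):
    q=(np.atleast_2d(P)-c["xyz"])@R.from_rotvec(c["attitude"]).as_matrix();q=q@np.array(c["camera_matrix"]).T;return q[:,:2]/q[:,2:]
E
python3 - <<'E'
from h import *
c=cams.read_camera("top");s=cams.read_camera("scene")
a=cv2.resize(c["pixels"][135:215,380:480],None,fx=6,fy=6,interpolation=cv2.INTER_CUBIC)
cv2.imwrite("pics/a.png",a)
b=cv2.resize(s["pixels"][165:225,95:160],None,fx=9,fy=9,interpolation=cv2.INTER_CUBIC)
cv2.imwrite("pics/b.png",b)
print("funnel",at(c,264,207,172),at(s,257,152,172))
E
```

```text
funnel [472.9  20.7 172. ] [484.5  26.7 172. ]
```

View pics/a.png

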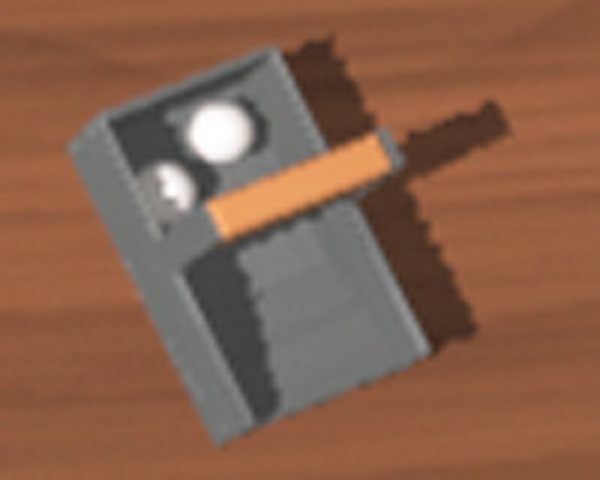

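View pics/b.png

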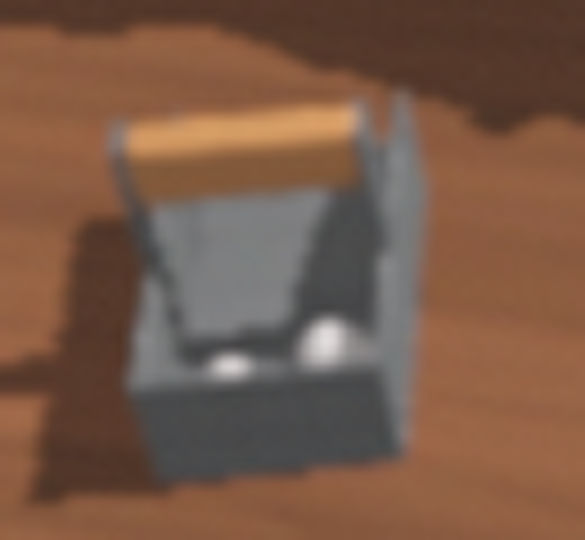

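Top crop: balls at (220,132) and (168,190) beside the back wall, bar from (215,222) to (388,148), and the spout at the lower right end. Scene crop: the back wall faces the camera, with both balls behind it.

Run:
```python
from h import *
from scipy.optimize import least_squares
c=cams.read_camera("top");s=cams.read_camera("scene")
# funnel rim: white region, hull, circle fit on z=172
for n,cc,box in(("top",c,(215,160,315,255)),("scene",s,(222,130,290,200))):
    h=cv2.cvtColor(cc["pixels"],cv2.COLOR_BGR2HSV);m=((h[...,1]<60)&(h[...,2]>110)).astype(np.uint8)
    x0,y0,x1,y1=box;k=np.zeros_like(m);k[y0:y1,x0:x1]=m[y0:y1,x0:x1]
    ct=max(cv2.findContours(k,0,1)[0],key=cv2.contourArea).reshape(-1,2)
    if n=="scene": ct=ct[ct[:,1]<155]
    P=np.array([at(cc,u,v,172)[:2] for u,v in ct])
    f=least_squares(lambda p:np.hypot(*(P-p[:2]).T)-p[2],[475,22,70],loss="soft_l1");print(n,f.x,f.cost,len(P))
U=lambda x,y:(380+(x+.5)/6-.5,135+(y+.5)/6-.5)
V=lambda x,y:(95+(x+.5)/9-.5,165+(y+.5)/9-.5)
# scoop pose fit: x,y of grip + yaw; points in scoop frame rel. grip
pts=[(c,U(208,205),(7,None,11)),]
bt=np.array([at(c,*U(x,y),86) for x,y in((208,205),(380,133),(398,165),(222,242))]);print(bt,bt.mean(0))
bs=np.array([at(s,*V(x,y),86) for x,y in((128,125),(357,102),(360,128),(128,152))]);print(bs,bs.mean(0))
d=bt[1]+bt[2]-bt[0]-bt[3];print("bar dir deg",np.degrees(np.arctan2(d[1],d[0])))
d=bs[1]+bs[2]-bs[0]-bs[3];print("bar dir scene deg",np.degrees(np.arctan2(d[1],d[0])))
print("back-top corners",at(c,*U(275,50),40),at(c,*U(72,148),40),"spout",at(c,*U(430,352),40),at(c,*U(222,440),40))
print(R.from_rotvec(telemetry.get_obs()["tool_rot"]).as_matrix().round(3))
```

```text
top [474.07127666  21.57788095  69.58143863] 248.89359471433715 251
scene [472.07259015  21.5409781   70.62629071] 33.72175200382067 77
[[ 543.5 -285.3   86. ]
 [ 563.8 -346.    86. ]
 [ 552.4 -350.2   86. ]
 [ 530.6 -288.    86. ]] [ 547.575 -317.375   86.   ]
[[ 551.  -347.8   86. ]
 [ 530.  -287.3   86. ]
 [ 540.6 -282.2   86. ]
 [ 562.  -342.9   86. ]] [ 545.9  -315.05   86.  ]
bar dir deg -71.09085156072105
bar dir scene deg 109.28162284678356
back-top corners [ 608.7 -333.    40. ] [ 578.5 -257.    40. ] spout [ 497.1 -369.5   40. ] [ 472.  -293.9   40. ]
[[-0.953  0.302 -0.   ]
 [ 0.302  0.953 -0.001]
 [-0.    -0.001 -1.   ]]
```

>>> {"method": "carry_out", "body": {
  "motion": [0.575,-0.99,0,0,0,-0.5,0.4,0.575,-0.99,0,0,0,-0.5,0.4,0.575,-0.99,0,0,0,-0.5,0.4,0.575,-0.99,0,0,0,-0.5,0.4,0.575,-0.99,0,0,0,-0.5,0.4]
}}

```text
time_s: 0.8
position: [276.2, 518.7, 256.3]
tool_rot: [-0.818, -3.033, -0.0]
contact_force: [0.1, -0.1, -0.5]
width: 0.601
gripper_force: 0.0
```

>>> {"method": "carry_out", "body": {
  "motion": [0.575,-0.99,0,0,0,-0.5,0.4,0.575,-0.99,0,0,0,-0.5,0.4,0.575,-0.99,0,0,0,-0.5,0.4,0.575,-0.99,0,0,0,-0.5,0.4,0.575,-0.99,0,0,0,-0.5,0.4]
}}

```text
time_s: 1.3
position: [348.6, 394.3, 256.4]
tool_rot: [1.145, 2.925, 0.0]
contact_force: [0.7, 0.0, 0.3]
width: 0.603
gripper_force: 0.0
```

>>> {"method": "carry_out", "body": {
  "motion": [0.575,-0.99,0,0,0,-0.5,0.4,0.575,-0.99,0,0,0,-0.5,0.4,0.575,-0.99,0,0,0,-0.5,0.4,0.575,-0.99,0,0,0,-0.5,0.4,0.575,-0.99,0,0,0,-0.5,0.4]
}}

```text
time_s: 1.8
position: [420.3, 270.2, 256.4]
tool_rot: [-1.457, -2.783, -0.0]
contact_force: [-0.1, 0.5, -0.7]
width: 0.6
gripper_force: 0.0
```

>>> {"method": "carry_out", "body": {
  "motion": [0.575,-0.99,0,0,0,-0.5,0.4,0.575,-0.99,0,0,0,-0.5,0.4,0.575,-0.99,0,0,0,-0.5,0.4,0.575,-0.99,0,0,0,-0.5,0.4,0.575,-0.99,0,0,0,-0.5,0.4]
}}

```text
time_s: 2.3
position: [491.9, 146.4, 256.4]
tool_rot: [1.752, 2.608, 0.001]
contact_force: [1.1, 0.3, 0.1]
width: 0.603
gripper_force: 0.0
```

```bash
cat > st.py <<'E'
from h import *
o=telemetry.get_obs();M=R.from_rotvec(o["tool_rot"]).as_matrix()
print(o["time_s"],o["position"].round(1),"yaw_y",np.degrees(np.arctan2(M[1,1],M[0,1])).round(2),"z",M[:,2].round(3),"q",o["qpos"].round(2),"w",round(o["width"],3),"F",o["contact_force"].round(1),round(o["gripper_force"],1))
E
python3 st.py
```

```text
2.3 [491.9 146.4 256.4] yaw_y 22.22 z [ 0.  0. -1.] q [-0.77  0.22  0.42  1.96 -0.11  0.99  0.09] w 0.603 F [1.1 0.3 0.1] 0.0
```

>>> {"method": "carry_out", "body": {
  "motion": [0.11,-0.925,0,0,0,-0.16,0.4,0.11,-0.925,0,0,0,-0.16,0.4,0.11,-0.925,0,0,0,-0.16,0.4,0.11,-0.925,0,0,0,-0.16,0.4,0.11,-0.925,0,0,0,0,0.4]
}}

```text
time_s: 2.8
position: [505.0, 30.9, 256.4]
tool_rot: [1.822, 2.559, 0.0]
contact_force: [0.1, 0.1, 0.3]
width: 0.602
gripper_force: 0.0
```

>>> {"method": "carry_out", "body": {
  "motion": [0.11,-0.925,0,0,0,0,0.4,0.11,-0.925,0,0,0,0,0.4,0.11,-0.925,0,0,0,0,0.4,0.11,-0.925,0,0,0,0,0.4,0.11,-0.925,0,0,0,0,0.4]
}}

```text
time_s: 3.3
position: [518.5, -84.7, 256.4]
tool_rot: [1.821, 2.56, 0.0]
contact_force: [0.2, -0.7, 0.8]
width: 0.597
gripper_force: 0.0
```

>>> {"method": "carry_out", "body": {
  "motion": [0.11,-0.925,0,0,0,0,0.4,0.11,-0.925,0,0,0,0,0.4,0.11,-0.925,0,0,0,0,0.4,0.11,-0.925,0,0,0,0,0.4,0.11,-0.925,0,0,0,0,0.4]
}}

```text
time_s: 3.8
position: [532.1, -200.2, 256.4]
tool_rot: [1.821, 2.56, 0.0]
contact_force: [0.3, -0.6, 0.0]
width: 0.603
gripper_force: 0.0
```

>>> {"method": "carry_out", "body": {
  "motion": [0.11,-0.925,0,0,0,0,0.4,0.11,-0.925,0,0,0,0,0.4,0.11,-0.925,0,0,0,0,0.4,0.11,-0.925,0,0,0,0,0.4,0.11,-0.925,0,0,0,0,0.4]
}}

```text
time_s: 4.3
position: [545.7, -315.8, 256.3]
tool_rot: [-1.821, -2.56, -0.0]
contact_force: [0.6, -0.7, 0.0]
width: 0.6
gripper_force: 0.0
```

```bash
python3 st.py
```

```text
4.3 [ 545.7 -315.8  256.3] yaw_y 19.14 z [ 0.  0. -1.] q [-0.01  0.45  0.6   1.7  -0.29  1.08  1.01] w 0.6 F [ 0.6 -0.7  0. ] 0.0
```

>>> {"method": "carry_out", "body": {
  "motion": [0,0,-1,0,0,0,0.4,0,0,-1,0,0,0,0.4,0,0,-1,0,0,0,0.4,0,0,-1,0,0,0,0.4,0,0,-1,0,0,0,0.4]
}}

```text
time_s: 4.8
position: [545.6, -314.9, 130.4]
tool_rot: [1.821, 2.56, -0.0]
contact_force: [-0.1, -0.1, 0.4]
width: 0.604
gripper_force: 0.0
```

>>> {"method": "carry_out", "body": {
  "motion": [0,0,-1,0,0,0,0.4,0,0,-0.5,0,0,0,0.4,0,0,-0.5,0,0,0,0.4,0,0,0,0,0,0,0.5,0,0,0,0,0,0,0.6]
}}

```text
time_s: 5.3
position: [546.6, -314.5, 82.0]
tool_rot: [1.819, 2.56, 0.0]
contact_force: [-0.3, -0.3, -0.4]
width: 0.4
gripper_force: 0.0
```

>>> {"method": "carry_out", "body": {
  "motion": [0,0,0,0,0,0,0.7,0,0,0,0,0,0,0.75,0,0,0,0,0,0,0.8,0,0,0,0,0,0,0.85,0,0,0,0,0,0,0.9]
}}

```text
time_s: 5.8
position: [546.6, -314.1, 81.9]
tool_rot: [1.819, 2.561, 0.0]
contact_force: [-0.9, 1.3, 5.8]
width: 0.15
gripper_force: 59.1
```

>>> {"method": "carry_out", "body": {
  "motion": [0,0,0,0,0,0,1,0,0,0,0,0,0,1,0,0,0,0,0,0,1,0,0,0,0,0,0,1,0,0,0,0,0,0,1]
}}

```text
time_s: 6.3
position: [546.6, -314.1, 81.9]
tool_rot: [1.819, 2.561, 0.001]
contact_force: [-2.3, 0.1, 6.2]
width: 0.155
gripper_force: 59.2
```

```bash
python3 st.py
```

```text
6.3 [ 546.6 -314.1   81.9] yaw_y 19.22 z [ 0.001 -0.    -1.   ] q [ 0.08  0.66  0.48  1.82 -0.42  0.77  1.12] w 0.155 F [-2.3  0.1  6.2] 59.2
```

>>> {"method": "carry_out", "body": {
  "motion": [0,0,0.2,0,0,0,1,0,0,0.5,0,0,0,1,0,0,0.8,0,0,0,1,0,0,1,0,0,0,1,0,0,1,0,0,0,1]
}}

```text
time_s: 6.8
position: [545.9, -313.8, 169.8]
tool_rot: [-1.819, -2.56, 0.001]
contact_force: [0.4, -0.1, -3.2]
width: 0.152
gripper_force: 58.6
```

>>> {"method": "carry_out", "body": {
  "motion": [0,0,1,0,0,0,1,0,0,1,0,0,0,1,0,0,1,0,0,0,1,0,0,1,0,0,0,1,0,0,1,0,0,0,1]
}}

```text
time_s: 7.3
position: [545.7, -313.8, 295.1]
tool_rot: [-1.82, -2.56, 0.0]
contact_force: [0.9, 0.2, -4.2]
width: 0.152
gripper_force: 58.6
```

>>> {"method": "carry_out", "body": {
  "motion": [0,0,0.5,0,0,0,1,0,0,0.3,0,0,0,1,0,0,0,0,0,0,1,0,0,0,0,0,0,1,0,0,0,0,0,0,1]
}}

```text
time_s: 7.8
position: [545.9, -313.5, 312.4]
tool_rot: [-1.818, -2.559, 0.001]
contact_force: [-0.2, 0.7, -4.0]
width: 0.153
gripper_force: 58.6
```

```bash
python3 st.py
cat > fk.py <<'E'
from h import *
from scipy.optimize import least_squares
import itertools
o=telemetry.get_obs()
D=[([-1.37208,.47773,.02232,1.55636,-.01153,1.10925,-.08309],[203.7,643.0,255.4],[-.47998,-3.10454,.0025]),
([-.77,.22,.42,1.96,-.11,.99,.09],[491.9,146.4,256.4],[1.752,2.608,.001]),
([-.01,.45,.6,1.7,-.29,1.08,1.01],[545.7,-315.8,256.3],[-1.821,-2.56,0]),
([.08,.66,.48,1.82,-.42,.77,1.12],[546.6,-314.1,81.9],[1.819,2.561,.001]),(o["qpos"],o["position"],o["tool_rot"])]
E_=lambda a,t:R.from_euler(a,t).as_matrix()
def fk(q,p,s):
    q=np.array(q)*s;z=np.array([0,0,1.])
    M=E_("z",q[0]+p[0]);x=z*p[1]
    M=M@E_("y",q[1]);M=M@E_("z",q[2]);x=x+M@z*p[2]
    M=M@E_("y",q[3]);x=x+M@z*p[3];M=M@E_("z",q[4])
    M=M@E_("y",q[5]);x=x+M@z*p[4];M=M@E_("z",q[6]+p[5]);return x,M
def res(p,s):
    e=[]
    for q,x,t in D:
        X,M=fk(q,p,s);e+=list(X-x)+list(300*(M-R.from_rotvec(t).as_matrix()).ravel())
    return e
def fit():
    best=None
    for s in itertools.product((-1,1),(1,),(1,-1),(1,),(1,-1),(1,),(1,-1)):
      for a in(0,1.57,3.1,-1.57):
        f=least_squares(res,[a,300,500,500,270,a],args=(np.array(s),),max_nfev=60) if 1 else 0
        if best is None or f.cost<best[0]: best=(f.cost,f.x,np.array(s))
    return best
if __name__=="__main__":
    b=fit();print(b,np.abs(res(b[1],b[2])).max())
E
python3 fk.py
```

```text
7.8 [ 545.9 -313.5  312.4] yaw_y 19.23 z [-0.002  0.001 -1.   ] q [-0.04  0.4   0.63  1.63 -0.25  1.19  0.98] w 0.153 F [-0.2  0.7 -4. ] 58.6
(np.float64(166.92915156294353), array([-9.43603288e-02, -5.13108907e+02,  5.50208446e+02,  4.78297681e+02,
       -4.99342134e+02,  1.47569973e+00]), array([-1,  1, -1,  1, -1,  1, -1])) 9.294250468100046
```

>>> {"method": "carry_out", "body": {
  "motion": [0,0,0,0.165,-0.47,0,1,0,0,0,0.165,-0.47,0,1,0,0,0,0.165,-0.47,0,1,0,0,0,0.165,-0.47,0,1,0,0,0,0,0,0,1]
}}

```text
time_s: 8.3
position: [544.6, -314.9, 312.9]
tool_rot: [1.761, 2.472, 0.215]
contact_force: [-0.1, -0.7, -3.8]
width: 0.156
gripper_force: 58.8
```

```bash
python3 st.py
cat > ik.py <<'E'
from fk import *
b=fit();p,s=b[1],b[2];print(b,np.abs(res(p,s)).max())
lo=np.array([-2.96,-.34,-1.41,.24,-1.37,.17,-2.96]);hi=np.array([2.96,2.1,1.46,2.44,4.51,1.92,2.96])
F=np.array([473,21.6])
for yaw in(-60,-40,-20,0,19,40,55,70,90):
    q=np.array(o["qpos"]);out=[]
    for th in(0,10,20,25,30,40,50):
        t=np.radians(th);u=np.array([np.cos(np.radians(yaw)),np.sin(np.radians(yaw))])
        l=np.array([-66*np.cos(t)+54*np.sin(t),-66*np.sin(t)-54*np.cos(t)])
        xb=np.r_[u*np.cos(t),np.sin(t)];zb=np.r_[-u*np.sin(t),np.cos(t)];y=np.cross(zb,xb)
        M=np.c_[np.cross(xb,-zb),xb,-zb]
        g=np.r_[F+u*(15-l[0]),195-l[1]];tcp=g+6*zb
        f=least_squares(lambda q:np.r_[(lambda X,m:np.r_[(X-tcp)/10,30*(m-M).ravel()])(*fk(q,p,s)),.02*(q-q0)] ,q,bounds=(lo+.03,hi-.03)) if not (q0:=q.copy()) is None else 0
        q=np.clip(f.x,lo+.031,hi-.031);out.append(round(float(np.abs(f.fun[:12]).max()),2))
    print(yaw,out,q.round(2))
E
python3 ik.py
```

```text
8.3 [ 544.6 -314.9  312.9] yaw_y 19.07 z [ 0.162  0.058 -0.985] q [ 0.03  0.34  0.59  1.72 -0.37  1.06  1.09] w 0.156 F [-0.1 -0.7 -3.8] 58.8
(np.float64(214.05582543804084), array([-9.65655440e-02,  2.97638598e+02,  5.49547447e+02,  4.80586539e+02,
        3.09958352e+02,  1.47378131e+00]), array([-1,  1, -1,  1, -1,  1, -1])) 9.234757394478436
-60 [0.0, 0.0, 0.0, 0.0, 0.0, 0.0, 0.0] [-1.75  0.58  1.43  2.23  0.46  0.66 -1.8 ]
-40 [0.0, 0.0, 0.0, 0.0, 0.0, 0.0, 0.0] [-1.42  0.08  0.85  2.38  1.25  0.78 -2.25]
-20 [0.0, 0.0, 0.0, 0.0, 0.0, 0.0, 1.98] [-0.97 -0.06  0.49  2.41  1.41  0.57 -2.01]
0 [0.0, 0.0, 0.0, 0.0, 0.0, 0.0, 3.34] [-0.95 -0.16  0.7   2.41  1.33  0.2  -1.47]
19 [0.0, 0.0, 0.0, 0.0, 0.0, 0.0, 2.66] [-0.8  -0.12  0.84  2.41 -1.31  0.3   1.6 ]
40 [0.0, 0.0, 0.0, 0.0, 0.0, 0.0, 0.01] [ 1.12  0.03 -0.84  2.41 -1.34  0.75  2.05]
55 [0.0, 0.0, 0.0, 0.0, 0.0, 0.0, 0.0] [-0.07  0.12  0.44  2.3  -1.19  1.02  2.16]
70 [0.0, 0.0, 0.0, 0.0, 0.0, 0.0, 0.0] [ 0.03  0.22  0.36  2.19 -1.04  1.2   2.25]
90 [0.0, 0.0, 0.0, 0.0, 0.0, 0.0, 0.0] [ 0.09  0.33  0.26  2.03 -0.86  1.39  2.36]
```

>>> {"method": "carry_out", "body": {
  "motion": [-0.035,0.25,0,0,0,0.184,1,-0.071,0.5,0,0,0,0.368,1,-0.106,0.75,0,0,0,0.552,1,-0.135,0.95,0,0,0,0.7,1,-0.135,0.95,0,0,0,0.7,1]
}}

```text
time_s: 8.8
position: [534.1, -226.0, 313.8]
tool_rot: [1.475, 2.669, 0.234]
contact_force: [-0.2, 0.5, -2.9]
width: 0.154
gripper_force: 58.8
```

>>> {"method": "carry_out", "body": {
  "motion": [-0.135,0.95,0,0,0,0.7,1,-0.135,0.95,0,0,0,0.7,1,-0.135,0.95,0,0,0,0.7,1,-0.135,0.95,0,0,0,0.7,1,-0.135,0.95,0,0,0,0.7,1]
}}

```text
time_s: 9.3
position: [517.1, -108.3, 313.9]
tool_rot: [1.062, 2.882, 0.252]
contact_force: [0.0, -0.3, -3.0]
width: 0.15
gripper_force: 58.8
```

>>> {"method": "carry_out", "body": {
  "motion": [-0.135,0.95,0,0,0,0.7,1,-0.135,0.95,0,0,0,0.7,1,-0.135,0.95,0,0,0,0.7,1,-0.135,0.95,0,0,0,0.7,1,-0.135,0.95,0,0,0,0.7,1]
}}

```text
time_s: 9.8
position: [500.2, 10.4, 313.8]
tool_rot: [0.616, 3.034, 0.265]
contact_force: [-0.1, 0.3, -4.2]
width: 0.15
gripper_force: 58.8
```

>>> {"method": "carry_out", "body": {
  "motion": [-0.135,0.95,0,0,0,0.7,1,-0.135,0.95,0,0,0,0.7,1,-0.106,0.75,0,0,0,0.552,1,-0.071,0.5,0,0,0,0.368,1,-0.035,0.25,0,0,0,0.184,1]
}}

```text
time_s: 10.3
position: [488.3, 94.9, 313.7]
tool_rot: [0.287, 3.101, 0.27]
contact_force: [-0.1, -0.2, -4.1]
width: 0.152
gripper_force: 58.8
```

```bash
python3 st.py
python3 - <<'E'
from h import *
c=cams.read_camera("top")
cv2.imwrite("pics/c.png",cv2.resize(c["pixels"][130:290,160:360],None,fx=4,fy=3.75,interpolation=cv2.INTER_CUBIC))
E
```

```text
10.3 [488.3  94.9 313.7] yaw_y 79.44 z [ 0.031  0.17  -0.985] q [-0.42  0.1   0.22  1.95 -0.21  1.04  1.28] w 0.152 F [-0.1 -0.2 -4.1] 58.8
```

View pics/c.png

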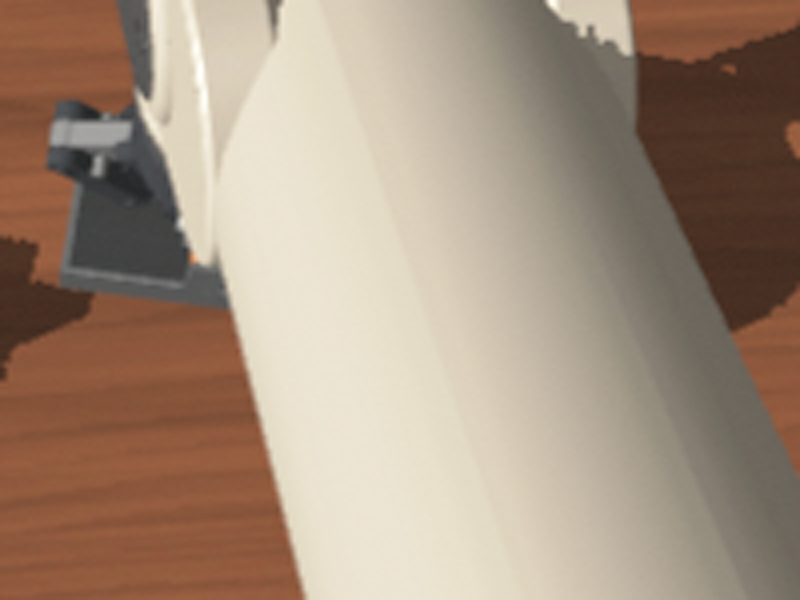

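The top view is blocked by the arm: the pan is only partly visible at (130,230). I'll plan the tilt from the measured pose.

Run:
```python
from h import *
o=telemetry.get_obs();P=o["position"];F=np.array([473,21.6]);yaw=np.radians(79.4);u=np.array([np.cos(yaw),np.sin(yaw)])
low=[]
for th,off,zl in((10,18,196),(15,18,193),(20,18,190),(25,18,190),(30,18,190),(35,16,190),(40,14,190),(45,12,190),(50,12,190)):
    t=np.radians(th);f=lambda x,z:np.array([x*np.cos(t)-z*np.sin(t),x*np.sin(t)+z*np.cos(t)])
    l=f(-66,-54);g=np.r_[F+u*(off-l[0]),zl-l[1]]+6*np.r_[-u*np.sin(t),np.cos(t)]
    print(th,g.round(1),"units",((g-P)/25).round(2),"low",round(zl-l[1]+min(f(-14,-75)[1],f(55,-75)[1],l[1])));P=g
s=cams.read_camera("scene")
cv2.imwrite("pics/d.png",cv2.resize(s["pixels"][60:230,170:340],None,fx=3.5,fy=3.5,interpolation=cv2.INTER_CUBIC))
```

```text
10 [486.4  92.9 266.5] units [-0.08 -0.09 -1.89] low 184
15 [485.2  86.7 268. ] units [-0.05 -0.25  0.06] low 186
20 [483.9  80.1 269. ] units [-0.05 -0.26  0.04] low 188
25 [482.6  73.2 272.3] units [-0.05 -0.28  0.13] low 190
30 [481.3  66.  275. ] units [-0.05 -0.29  0.11] low 190
35 [479.6  56.6 277. ] units [-0.07 -0.37  0.08] low 190
40 [477.8  47.1 278.4] units [-0.07 -0.38  0.06] low 190
45 [476.   37.6 279.1] units [-0.07 -0.38  0.03] low 190
50 [474.6  29.9 279.1] units [-0.06 -0.31  0.  ] low 190
```

View pics/d.png

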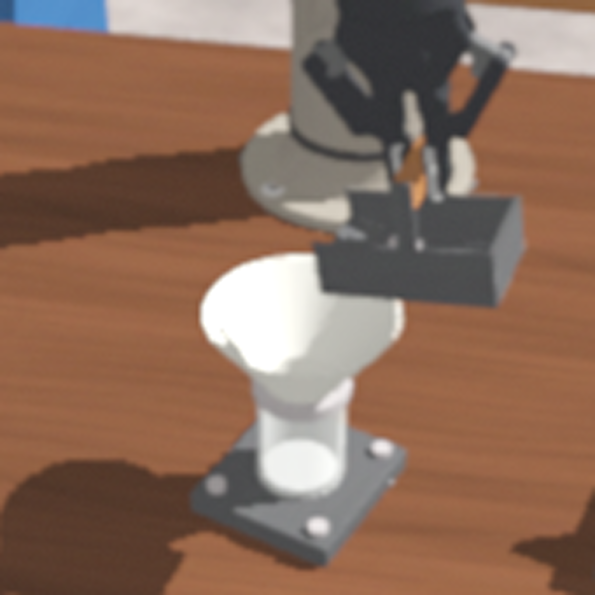

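The view shows the scoop held with its lip just above and beside the funnel rim, as computed, and the jar empty at (302,465) in the crop. Now I'll lower it and tilt slowly.

>>> {"method": "carry_out", "body": {
  "motion": [-0.02,-0.02,-0.25,0,0,0,1,-0.02,-0.02,-0.55,0,0,0,1,-0.02,-0.02,-0.55,0,0,0,1,-0.02,-0.02,-0.36,0,0,0,1,0,0,-0.18,0,0,0,1]
}}

```text
time_s: 10.9
position: [486.1, 90.5, 265.5]
tool_rot: [0.294, 3.101, 0.269]
contact_force: [0.2, 0.1, -3.3]
width: 0.152
gripper_force: 58.8
```

>>> {"method": "carry_out", "body": {
  "motion": [-0.02,-0.1,0.02,0.393,-0.074,0,1,-0.02,-0.1,0.02,0.393,-0.074,0,1,-0.02,-0.1,0.02,0.393,-0.074,0,1,-0.02,-0.1,0.02,0.393,-0.074,0,1,-0.02,-0.1,0.02,0.393,-0.074,0,1]
}}

```text
time_s: 11.4
position: [484.4, 78.4, 269.4]
tool_rot: [0.287, 3.048, 0.538]
contact_force: [0.7, -0.1, -3.5]
width: 0.155
gripper_force: 58.8
```

```bash
python3 st.py
```

```text
11.4 [484.4  78.4 269.4] yaw_y 79.23 z [ 0.065  0.336 -0.939] q [-0.29  0.13  0.23  2.06 -0.47  0.92  1.6 ] w 0.155 F [ 0.7 -0.1 -3.5] 58.8
```

Right on plan, with the tilt near 20°. Next is the slow tilt to 30°, then on to 50°.

>>> {"method": "carry_out", "body": {
  "motion": [-0.01,-0.057,0.024,0.197,-0.037,0,1,-0.01,-0.057,0.024,0.197,-0.037,0,1,-0.01,-0.057,0.024,0.197,-0.037,0,1,-0.01,-0.057,0.024,0.197,-0.037,0,1,-0.01,-0.057,0.024,0.197,-0.037,0,1]
}}

```text
time_s: 11.9
position: [482.8, 71.9, 272.1]
tool_rot: [0.283, 3.015, 0.67]
contact_force: [0.2, -0.3, -3.8]
width: 0.156
gripper_force: 58.9
```

>>> {"method": "carry_out", "body": {
  "motion": [-0.01,-0.057,0.024,0.197,-0.037,0,1,-0.01,-0.057,0.024,0.197,-0.037,0,1,-0.01,-0.057,0.024,0.197,-0.037,0,1,-0.01,-0.057,0.024,0.197,-0.037,0,1,-0.01,-0.057,0.024,0.197,-0.037,0,1]
}}

```text
time_s: 12.4
position: [481.5, 64.6, 275.1]
tool_rot: [0.28, 2.976, 0.799]
contact_force: [0.6, 0.7, -3.6]
width: 0.156
gripper_force: 58.9
```

>>> {"method": "carry_out", "body": {
  "motion": [0,0,0,0,0,0,1,0,0,0,0,0,0,1,0,0,0,0,0,0,1,0,0,0,0,0,0,1,0,0,0,0,0,0,1]
}}

```text
time_s: 12.9
position: [481.5, 65.0, 275.2]
tool_rot: [0.279, 2.976, 0.797]
contact_force: [-0.9, -0.3, -3.2]
width: 0.15
gripper_force: 58.9
```

```bash
python3 st.py;  python3 - <<'E'
from h import *
s=cams.read_camera("scene")
cv2.imwrite("pics/e.png",cv2.resize(s["pixels"][60:230,170:340],None,fx=3.5,fy=3.5,interpolation=cv2.INTER_CUBIC))
E
```

```text
12.9 [481.5  65.  275.2] yaw_y 79.28 z [ 0.092  0.491 -0.866] q [-0.18  0.15  0.25  2.08 -0.69  0.97  1.87] w 0.15 F [-0.9 -0.3 -3.2] 58.9
```

View pics/e.png

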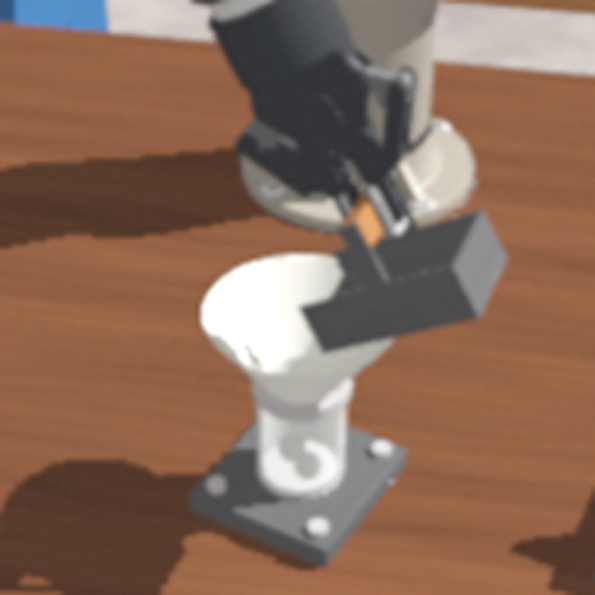

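Grey ball shapes now show in the jar around (293,450) and (315,462), so at least one ball has dropped. I'll finish the tilt to 48° to be sure of both.

>>> {"method": "carry_out", "body": {
  "motion": [-0.025,-0.135,0.017,0.354,-0.066,0,1,-0.025,-0.135,0.017,0.354,-0.066,0,1,-0.025,-0.135,0.017,0.354,-0.066,0,1,-0.025,-0.135,0.017,0.354,-0.066,0,1,-0.025,-0.135,0.017,0.354,-0.066,0,1]
}}

```text
time_s: 13.45
position: [478.5, 47.7, 277.3]
tool_rot: [0.271, 2.891, 1.025]
contact_force: [0.4, -0.7, -3.6]
width: 0.155
gripper_force: 59.0
```

>>> {"method": "carry_out", "body": {
  "motion": [-0.025,-0.135,0.017,0.354,-0.066,0,1,-0.025,-0.135,0.017,0.354,-0.066,0,1,-0.025,-0.135,0.017,0.354,-0.066,0,1,-0.025,-0.135,0.017,0.354,-0.066,0,1,-0.025,-0.135,0.017,0.354,-0.066,0,1]
}}

```text
time_s: 13.95
position: [475.5, 30.7, 279.4]
tool_rot: [0.262, 2.791, 1.243]
contact_force: [-0.5, 0.6, -3.5]
width: 0.154
gripper_force: 59.1
```

>>> {"method": "carry_out", "body": {
  "motion": [0,0,0,0,0,0,1,0,0,0,0,0,0,1,0,0,0,0,0,0,1,0,0,0,0,0,0,1,0,0,0,0,0,0,1]
}}

```text
time_s: 14.45
position: [475.3, 31.3, 279.5]
tool_rot: [0.261, 2.792, 1.243]
contact_force: [-1.6, -0.7, -2.8]
width: 0.157
gripper_force: 59.1
```

>>> {"method": "carry_out", "body": {
  "motion": [0,0,0,0,0,0,1,0,0,0,0,0,0,1,0,0,0,0,0,0,1,0,0,0,0,0,0,1,0,0,0,0,0,0,1]
}}

```text
time_s: 14.95
position: [475.3, 31.0, 279.3]
tool_rot: [0.263, 2.792, 1.243]
contact_force: [0.5, -0.1, -2.5]
width: 0.151
gripper_force: 59.1
```

```bash
python3 st.py;  python3 - <<'E'
from h import *
s=cams.read_camera("scene")
cv2.imwrite("pics/f.png",cv2.resize(s["pixels"][100:220,210:320],None,fx=5,fy=5,interpolation=cv2.INTER_CUBIC))
E
```

```text
14.95 [475.3  31.  279.3] yaw_y 79.19 z [ 0.137  0.73  -0.669] q [ 0.03  0.25  0.29  2.12 -1.    1.19  2.29] w 0.151 F [ 0.5 -0.1 -2.5] 59.1
```

View pics/f.png

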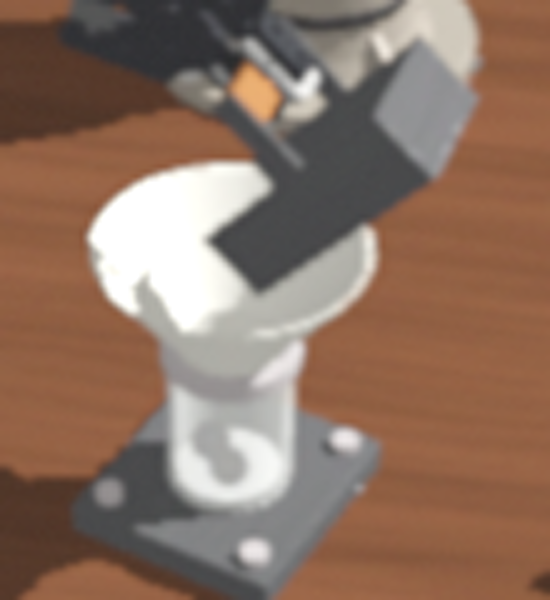

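Both balls are visible in the jar at (213,440) and (235,462), and the scoop is empty of them. Now I'll raise it, level it and carry it to the free bench at about (530,-160).

>>> {"method": "carry_out", "body": {
  "motion": [0,0,0.5,0,0,0,1,0,0,1,0,0,0,1,0,0,1,0,0,0,1,0,0,0.5,0,0,0,1,0,0,0,0,0,0,1]
}}

```text
time_s: 15.5
position: [475.9, 30.8, 356.4]
tool_rot: [0.26, 2.789, 1.241]
contact_force: [0.9, -0.0, -3.0]
width: 0.156
gripper_force: 59.1
```

>>> {"method": "carry_out", "body": {
  "motion": [0.18,-0.64,0,-0.786,0.15,0,1,0.18,-0.64,0,-0.786,0.15,0,1,0.18,-0.64,0,-0.786,0.15,0,1,0.18,-0.64,0,-0.786,0.15,0,1,0.18,-0.64,0,-0.786,0.15,0,1]
}}

```text
time_s: 16.0
position: [497.3, -49.5, 353.1]
tool_rot: [0.283, 2.997, 0.743]
contact_force: [-1.0, 0.7, -3.1]
width: 0.15
gripper_force: 59.0
```

>>> {"method": "carry_out", "body": {
  "motion": [0.18,-0.64,0,-0.786,0.15,0,1,0.18,-0.64,0,-0.786,0.15,0,1,0.18,-0.64,0,-0.786,0.15,0,1,0.18,-0.64,0,-0.786,0.15,0,1,0.18,-0.64,0,-0.786,0.15,0,1]
}}

```text
time_s: 16.5
position: [519.7, -129.2, 353.0]
tool_rot: [0.294, 3.113, 0.214]
contact_force: [-0.2, -0.8, -3.0]
width: 0.151
gripper_force: 59.0
```

>>> {"method": "carry_out", "body": {
  "motion": [0.18,-0.64,0,-0.786,0.15,0,1,0.18,-0.64,0,-0.786,0.15,0,1,0,0,0,0,0,0,1,0,0,0,0,0,0,1,0,0,0,0,0,0,1]
}}

```text
time_s: 17.0
position: [528.6, -160.5, 353.7]
tool_rot: [-0.296, -3.124, -0.003]
contact_force: [-0.9, 0.2, -2.5]
width: 0.154
gripper_force: 59.0
```

```bash
python3 st.py;  python3 - <<'E'
from h import *
s=cams.read_camera("scene")
cv2.imwrite("pics/g.png",s["pixels"])
E
```

```text
17.0 [ 528.6 -160.5  353.7] yaw_y 79.18 z [-0.004  0.002 -1.   ] q [-0.13  0.2   0.37  1.74 -0.08  1.22  1.64] w 0.154 F [-0.9  0.2 -2.5] 59.0
```

View pics/g.png

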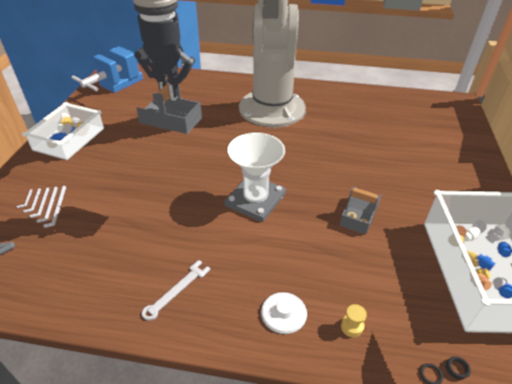

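The scene view shows the scoop level at (170,110), the bench beneath it clear, and the jar and nut scoop undisturbed. I'll lower it.

>>> {"method": "carry_out", "body": {
  "motion": [0,0,-0.5,0,0,0,1,0,0,-1,0,0,0,1,0,0,-1,0,0,0,1,0,0,-1,0,0,0,1,0,0,-1,0,0,0,1]
}}

```text
time_s: 17.55
position: [528.7, -160.8, 240.1]
tool_rot: [-0.296, -3.125, -0.001]
contact_force: [0.7, 0.0, -3.0]
width: 0.15
gripper_force: 59.1
```

>>> {"method": "carry_out", "body": {
  "motion": [0,0,-1,0,0,0,1,0,0,-1,0,0,0,1,0,0,-1,0,0,0,1,0,0,-1,0,0,0,1,0,0,-0.8,0,0,0,1]
}}

```text
time_s: 18.05
position: [528.2, -160.7, 119.7]
tool_rot: [-0.296, -3.123, -0.001]
contact_force: [0.5, 0.6, -2.7]
width: 0.152
gripper_force: 59.1
```

>>> {"method": "carry_out", "body": {
  "motion": [0,0,-0.6,0,0,0,1,0,0,-0.4,0,0,0,1,0,0,-0.2,0,0,0,1,0,0,0,0,0,0,1,0,0,0,0,0,0,1]
}}

```text
time_s: 18.55
position: [529.7, -161.2, 92.3]
tool_rot: [-0.296, -3.126, 0.0]
contact_force: [-0.1, -0.3, -2.2]
width: 0.154
gripper_force: 59.0
```

```bash
python3 st.py
```

```text
18.55 [ 529.7 -161.2   92.3] yaw_y 79.18 z [-0.002 -0.    -1.   ] q [-0.04  0.51  0.29  1.99 -0.22  0.67  1.77] w 0.154 F [-0.1 -0.3 -2.2] 59.0
```

>>> {"method": "carry_out", "body": {
  "motion": [0,0,-0.1,0,0,0,1,0,0,-0.1,0,0,0,1,0,0,-0.1,0,0,0,1,0,0,-0.04,0,0,0,1,0,0,0,0,0,0,1]
}}

```text
time_s: 19.05
position: [529.1, -160.9, 83.1]
tool_rot: [-0.296, -3.125, 0.0]
contact_force: [-0.6, 0.2, -3.2]
width: 0.151
gripper_force: 59.0
```

>>> {"method": "carry_out", "body": {
  "motion": [0,0,-0.02,0,0,0,1,0,0,-0.02,0,0,0,1,0,0,-0.02,0,0,0,1,0,0,0,0,0,0,1,0,0,0,0,0,0,1]
}}

```text
time_s: 19.55
position: [529.3, -161.1, 82.0]
tool_rot: [-0.296, -3.125, 0.0]
contact_force: [-0.7, 0.4, -0.3]
width: 0.153
gripper_force: 59.5
```

>>> {"method": "carry_out", "body": {
  "motion": [0,0,-0.02,0,0,0,1,0,0,0,0,0,0,1,0,0,0,0,0,0,0.8,0,0,0,0,0,0,0.75,0,0,0,0,0,0,0.7]
}}

```text
time_s: 20.05
position: [529.5, -161.0, 81.3]
tool_rot: [-0.296, -3.126, 0.0]
contact_force: [1.1, 0.2, -0.4]
width: 0.303
gripper_force: 0.0
```

>>> {"method": "carry_out", "body": {
  "motion": [0,0,0,0,0,0,0.6,0,0,0,0,0,0,0.5,0,0,0,0,0,0,0.4,0,0,0,0,0,0,0.4,0,0,0,0,0,0,0.4]
}}

```text
time_s: 20.55
position: [529.3, -161.0, 81.3]
tool_rot: [-0.296, -3.125, 0.0]
contact_force: [0.1, 0.2, -0.4]
width: 0.602
gripper_force: 0.0
```

>>> {"method": "carry_out", "body": {
  "motion": [0,0,0.3,0,0,0,0.4,0,0,0.6,0,0,0,0.4,0,0,1,0,0,0,0.4,0,0,1,0,0,0,0.4,0,0,1,0,0,0,0.4]
}}

```text
time_s: 21.05
position: [529.3, -161.2, 181.1]
tool_rot: [-0.296, -3.126, 0.0]
contact_force: [-0.4, -0.0, -0.8]
width: 0.602
gripper_force: 0.0
```

>>> {"method": "carry_out", "body": {
  "motion": [0,0,1,0,0,0,0.4,0,0,1,0,0,0,0.4,0,0,0,0,0,0,0.4,0,0,0,0,0,0,0.4,0,0,0,0,0,0,0.4]
}}

```text
time_s: 21.55
position: [528.7, -160.8, 228.5]
tool_rot: [-0.296, -3.124, -0.0]
contact_force: [-0.2, -0.3, -0.0]
width: 0.599
gripper_force: 0.0
```

```bash
python3 st.py;  python3 - <<'E'
from h import *
s=cams.read_camera("scene")
cv2.imwrite("pics/i.png",cv2.resize(s["pixels"][40:240,100:300],None,fx=3,fy=3,interpolation=cv2.INTER_CUBIC))
E
```

```text
21.55 [ 528.7 -160.8  228.5] yaw_y 79.19 z [-0.003  0.    -1.   ] q [-0.11  0.32  0.36  1.9  -0.13  0.95  1.69] w 0.599 F [-0.2 -0.3 -0. ] 0.0
```

View pics/i.png

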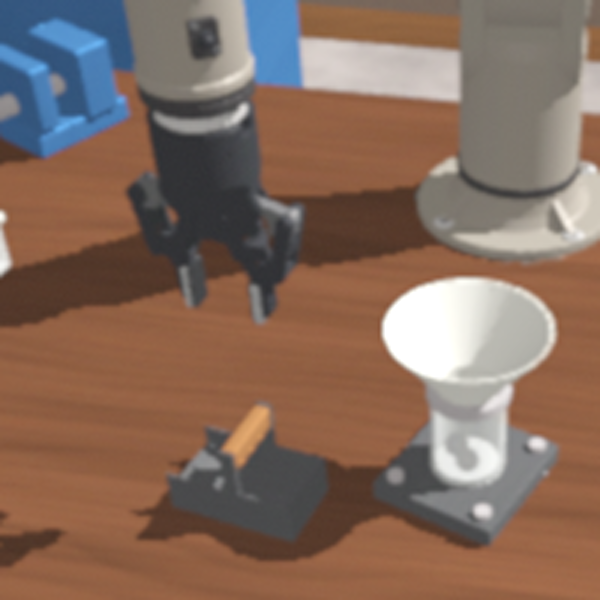

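The scoop stands upright on the bench at (250,480) with the gripper clear above it, and both balls are in the jar at (460,455).

```bash
python3 -c "
from plant import r
print(r.sign_off())"
```

```text
the job is handed in; nothing more can be done
None
```

Both steel balls are in the jar, the empty scoop stands upright on the bench, the gripper is clear, and the job was handed in after about 22 s of the 64 s allowed (no verdict was returned).

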